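Daily emergency-stop test at the bench grinder

TASK

Test the bench grinder's emergency stop with the fingertips, without taking hold of anything: press the red mushroom button straight in until it latches, and take the fingers off it so that it stays in by itself. Then, never taking the button between the fingers, push one of its lobes round clockwise (as its arrows show) with a fingertip until the button springs out, let go so that it turns back, and then press the blue reset button fully in and let it come out again. Do not press the green or black buttons, and leave the loose tools and parts around the two boxes where they are.

Things in the scene. Friction and masses are not known exactly. Their poses are not given: they have to be found in the camera images.
- estop_box: the yellow emergency-stop enclosure, bolted to the bench: 110 x 110, 70 high, small steel feet to 78 either side along its y. Origin at the centre of its underside, z up. The red mushroom button stands on the middle of its top face, on the vertical axis through this origin; a black lock ring 4 high and 60 wide lies on the top face around the stem
- estop_push (a joint): how far the mushroom button is pushed in, m: 0 = out, about 0.0073 = latched (stays by itself), 0.0095 = hard stop. Spring of 4 N (out) to 9 N (in): press straight down on the middle with 12 to 20 N, to the hard stop. It latches only with the head not twisted
- estop_twist (a joint): angle of the mushroom head about its vertical axis, rad: 0 = rest, grows CLOCKWISE seen from above, stop at 1.05. A weak spring (0.04 to 0.09 N m) turns it back to 0. When latched in, the latch lets go at about 0.5 rad and the head springs up by itself; go to about 0.8 to be sure
- estop_top (a point): centre of the crown of the red mushroom head; sinks and turns with it. Out: 38 above the enclosure's top face, latched: 31. The head is a dome of 54 diameter with three round lobes (reaching 39 from the axis) 120 degrees apart and open scallops between; white arrows point clockwise. Underside of head and lobes 22 below this point. x axis points at lobe 0, z up
- estop_lobe0 (a point): centre of the top of lobe 0 of the mushroom head, 28 from the head's axis, 3.5 below the crown; the lobe is an upright round post of 22 diameter, 18.5 high, below this point
- estop_lobe1 (a point): centre of the top of lobe 1 of the mushroom head, 28 from the head's axis, 3.5 below the crown; the lobe is an upright round post of 22 diameter, 18.5 high, below this point
- estop_lobe2 (a point): centre of the top of lobe 2 of the mushroom head, 28 from the head's axis, 3.5 below the crown; the lobe is an upright round post of 22 diameter, 18.5 high, below this point
- station: the grinder's grey control station, bolted to the bench: 110 (x) by 200 (y), 70 high, aluminium top face with one row along y of three push buttons 60 apart in any order (blue, green, black) and a small amber lamp behind them. Origin at the centre of its underside
- reset_button_top (a point): centre of the top of the blue reset button's cap: 28 diameter, upright in a 44 wide aluminium bezel, its top 21 above the station's top face (9 above the bezel)
- reset_button (a joint): travel of the blue reset button, m: 0 = out, 0.005 = fully in (straight down, 5 N at the end); springs back out
- start_button_top (a point): centre of the top of the green start button, same size as the blue one
- start_button (a joint): travel of the green start button, m: 0 = out, 0.005 = in
- off_button_top (a point): centre of the top of the black off button, same size as the blue one
- off_button (a joint): travel of the black off button, m: 0 = out, 0.005 = in
- socket_deep: bystander, loose: a chrome deep socket standing on end near the yellow box, 30 wide, 46 high; origin at the centre of its underside
- wheel_bolt: bystander, loose: a dark wheel bolt standing on its hexagon head near the grey station, 27 wide, 46 high; origin at the centre of its underside
- spray_can: bystander, loose: a spray can with a blue label, 53 wide, 155 high, behind the controls; origin at the centre of its underside
- wrench: bystander, loose: a steel wrench lying flat, 190 long, to the right of the controls; origin at the centre of its underside
- grease_tin: bystander, loose: a tin with a green label and a steel lid, 68 wide, 50 high, to the right of the controls; origin at the centre of its underside
- screwdriver: bystander, loose: a screwdriver with an orange handle lying flat, 200 long, to the left of the controls; origin at the centre of its underside
- brake_pad: bystander, loose: a dark brake pad lying flat, 48 by 116, 17 high, behind the controls; origin at the centre of its underside
- bearing: bystander, loose: a steel ball bearing lying flat, 52 wide, 15 high, behind the controls; origin at the centre of its underside
Not all that is in view belongs to the job. Of the things that look like the estop_box, the middle-sized one is meant.

How it is judged:
On the way, in this order (a step that is already met when the one before it is completed fails the run):
1. the mushroom button is latched in (pushed in more than 6 mm) with nothing of the robot touching it (value of joint estop_push above 0.006 m and contact force between each of the fingers, the arm and estop_twist below 0.2 N), for 0.3 s.
2. the mushroom head is twisted clockwise more than 0.35 rad (value of joint estop_twist above 0.35 rad), for 0.02 s.
3. the mushroom button is out again and turned back, with nothing of the robot touching it (value of joint estop_push below 0.0015 m and value of joint estop_twist below 0.15 rad and contact force between each of the fingers, the arm and estop_twist below 0.2 N), for 0.2 s.
4. the blue reset button is pressed in more than 4 mm (value of joint reset_button above 0.004 m), for 0.03 s.
At the end, for the whole second after the job is handed in: the mushroom button is fully out (within 1.5 mm) and turned back (within 0.15 rad), and the blue, green and black buttons are all out (within 1 mm) (value of joint estop_push below 0.0015 m and value of joint estop_twist below 0.15 rad and value of joint each of reset_button, start_button, off_button below 0.001 m); the robot touches nothing.
It fails at once if the mushroom head or one of its lobes is taken between the fingers (z of the grasp point in the frame of estop_top below 0.01 m and (horizontal distance between the grasp point and estop_top below 0.012 m or horizontal distance between the grasp point and estop_lobe0 below 0.008 m or horizontal distance between the grasp point and estop_lobe1 below 0.008 m or horizontal distance between the grasp point and estop_lobe2 below 0.008 m)).
It fails at once if the green start or black off button is pressed in more than 2 mm (value of joint any of start_button, off_button above 0.002 m).
It fails at once if the blue reset button is pressed while the mushroom button is still in (value of joint reset_button above 0.0025 m and value of joint estop_push above 0.004 m).
It fails at once if one of the loose tools and parts is moved more than 15 mm, tipped over or lifted (distance of any of socket_deep, wheel_bolt, spray_can, wrench, grease_tin, screwdriver, brake_pad, bearing from where it was at the start of the episode above 0.015 m or angle between any of socket_deep, wheel_bolt, spray_can, wrench, grease_tin, screwdriver, brake_pad, bearing's own z axis and vertical above 0.3 rad).
It also fails if it takes over 58 s, if anything falls off the work surface, if the arm or the gripper's body presses on something with over 40 N, if the wrist force passes 120 N, or if a joint passes its speed limit or range.

ROBOT

A 6-joint arm with a two-finger parallel gripper is mounted at the origin on the work surface. World frame = base frame: x ahead of the robot, y to its left, z up, the work surface at z = 0. Lengths are in m, angles in rad, forces in N, time in s.
With the tool pointing down it reaches from about 0.225 to 0.875 m from the base axis. Payload 3.4 kg.
Tool frame: the origin (TCP) lies midway between the tips of the shut fingers; the grasp point (between the pads) lies 19 mm behind it; x points along the fingers, y is the direction in which the jaws open and shut, and the axes are right-handed (so a half turn about x gives the same grasp; the last joint's range is limited). The gripper opens to 85 mm and grips with 20 to 120 N. Pads are 22 mm wide; open, the fingers measure 114 mm over their backs; the gripper's body (76 mm by 85 mm) begins 54 mm behind the grasp point. The pads swing forward as they close: fully open they stand 13 mm farther back than shut.
Start: joints at [-1.467, 0.276, 1.505, -0, 1.361, -0.121], TCP at [0.128, -0.561, 0.231] pointing down, gripper open.
Joint ranges: [-2.89, 2.89], [-0.75, 2.08], [0.22, 2.7], [-1.18, 4.32], [0.11, 2.71], [-2.7, 2.7]. Speed limits (rad/s): [2.57, 2.57, 3.14, 3.14, 3.14, 3.14].

INTERFACE

Orientations are given as a unit quaternion [w, x, y, z].
In Python, from rig import manip, get_image, get_calibration, ticket gives the robot as it stands. The module is installed in compiled form; this text tells all that it offers.
- The arm moves only by the tool arm_command, never from a script. Its argument "series" is text: rows parted by semicolons, each of 7 numbers parted by spaces: the shift along the tool's x, y, z in units of 0.1 m (1.0 is 0.1 m), then the turn, a rotation vector about the tool's x, y, z in units of pi rad (1.0 is pi rad), then the opening, from -1 (shut) to 1 (fully open), so that 0 is half open. In form: tx ty tz rx ry rz claw; .... A call has 1 to 12 rows; each row shifts and turns the commanded pose from where the row before left it, along the tool's axes as they then stand; what a row does not reach is not made up. A row lasts 1/12 s, in which the tool goes at most 41.7 mm and 7.16 degrees, less where a joint would pass 70% of its speed; a pose out of reach is approached as far as the arm can. A call with a number of a shift or a turn outside -1 to 1 is refused whole. A call with a gripper value outside its range is refused whole. The fingers move at their own pace and stop on an object; "squeeze" is the grip in N (left out, the last holds). Time passes only in rows, so rows that do not move let the fingers close. It gives the time, the measured TCP pose, the force and the opening at its end, in the units of the state.
- manip.get_state(): the state, without advancing time (a new reading comes with each control period).
- get_image(name): name is "scene" or "side" or "wrist"; returns the picture (420x560x3 uint8, red, green, blue); there is no depth.
- get_calibration(name): a dict with "fx", "fy", "cx", "cy" (pixels), "cam_to_world" (4x4, takes a point from camera to world coordinates); the wrist camera has in their place "tool_from_camera" (4x4, takes a point from camera to tool coordinates, whose origin is the TCP and whose axes are the tool frame's). Camera axes: x right, y down, z forward; pixel columns grow to the right and rows downward; lengths in m; the calibration is good to about 2 mm. A picture is of the moment at which its call begins: read the wrist's pose just before it. get_calibration takes no time and is no camera call.
- ticket.sign_off(): hands the job in, once; it reports no verdict.
The state is a dict: "clock": time; "qpos": joint angles; "qd": joint speeds; "effort": joint torques, N m; "position": TCP position; "ee_rot": TCP orientation; "contact_force": force on the tool from outside, world axes, zero at the start; "moment": the same for the moment, N m; "width": finger opening in m.
Only numpy, scipy, OpenCV 4.12 (cv2) and the standard library are available. Lean on these libraries where they do the work, as an engineer would, in place of code of your own. Each camera call takes 0.05 s, during which the arm holds its last target. There are 200 camera calls.

## Working session

There is one attempt and no reset: what is moved stays moved. The work goes in short steps, Python scripts to look and compute and a tool call to move; the robot and the scene stay as the last step left them, time stands still between calls to the robot, and variables do not carry over. Pictures are saved under pics/ and viewed, about 8 in all and at most 12, crops included, and the job is handed in when it is done.

Besides the shell and the picture viewer there is one more tool, called after ">>>" as name(argument=value, ...), one argument or row to a line, values as JSON. arm_command: Moves the arm, as the interface text tells. Shifts and turns lie within -1 to 1; 1 stands for 0.1 m of shift or pi rad of turn. Its arguments: {"type":"object","properties":{"series":{"type":"string"},"squeeze":{"type":"number"}},"required":["series"]}

```bash
mkdir -p pics
python3 - <<'E'
from rig import manip,get_image,get_calibration
import cv2,numpy as np
a=get_image("scene");b=get_image("side")
cv2.imwrite("pics/scene.png",a[:,:,::-1]);cv2.imwrite("pics/side.png",b[:,:,::-1])
for n in("scene","side","wrist"):print({k:np.round(v,4).tolist() for k,v in get_calibration(n).items()})
print(manip.get_state())
E
```

```text
{'fx': 409.9736, 'fy': 409.9736, 'cx': 284.1305, 'cy': 203.6728, 'cam_to_world': [[0.0688, 0.8356, -0.545, 1.1545], [0.9976, -0.0614, 0.0318, -0.0164], [-0.0069, -0.5459, -0.8378, 1.0276], [0.0, 0.0, 0.0, 1.0]]}
{'fx': 446.9327, 'fy': 446.9327, 'cx': 274.6396, 'cy': 210.0843, 'cam_to_world': [[-0.9232, -0.2916, 0.2504, 0.2739], [-0.3844, 0.7004, -0.6014, 0.6842], [0.0, -0.6515, -0.7587, 0.9813], [0.0, 0.0, 0.0, 1.0]]}
{'fx': 307.3878, 'fy': 307.3878, 'cx': 275.233, 'cy': 215.2094, 'tool_from_camera': [[0.0005, -0.2687, 0.9632, -0.1412], [1.0, -0.0003, -0.0006, -0.0003], [0.0005, 0.9632, 0.2687, -0.0678], [0.0, 0.0, 0.0, 1.0]]}
{'clock': 0.1, 'qpos': array([-1.46701263e+00,  2.76510957e-01,  1.50597343e+00, -2.92005194e-05,
        1.36069380e+00, -1.20986356e-01]), 'qd': array([ 0.00115702, -0.00112604, -0.00442417,  0.00233936,  0.00031905,
        0.00039052]), 'effort': array([ 1.01558358e-03, -4.17699873e+01, -2.46404099e+01, -2.00535028e-04,
        5.80925698e-03, -4.44445931e-06]), 'position': array([ 0.12810202, -0.56008264,  0.23055126]), 'ee_rot': array([-0.07874252, -0.70264022, -0.07986379,  0.70265077]), 'contact_force': array([-0.6120586 , -0.07565672,  0.7018433 ]), 'moment': array([ 0.01730756, -0.00895622,  0.01803737]), 'width': 0.08525102230744014}
```

View pics/scene.png

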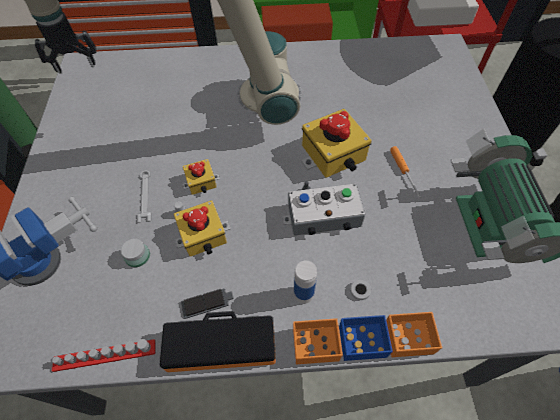

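View pics/side.png

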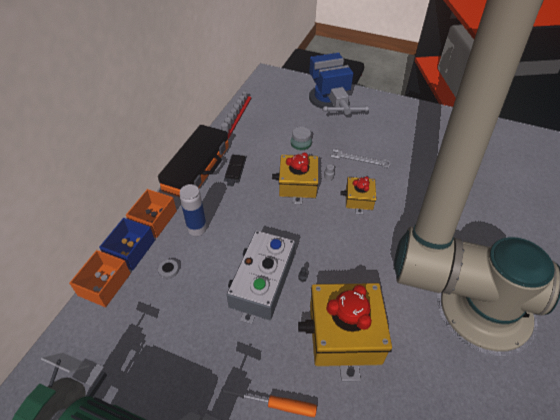

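Candidates for the e-stop box are yellow boxes in scene at (336,140) large, (200,176) small and (200,227) middle. In side they are at (350,325), (361,193) and (299,176). I choose (200,227), and blue reset is at scene (304,198), side (276,244). Next I measure these and check the sizes.

```bash
cat > h.py <<'E'
import cv2,numpy as np
from rig import manip,get_image,get_calibration
from scipy.spatial.transform import Rotation as R
def pose():
    s=manip.get_state();q=s["ee_rot"];T=np.eye(4);T[:3,:3]=R.from_quat([q[1],q[2],q[3],q[0]]).as_matrix();T[:3,3]=s["position"];return T
def ray(n,p,T=None):
    c=get_calibration(n);M=c["cam_to_world"] if n!="wrist" else T@np.array(c["tool_from_camera"])
    M=np.array(M);d=M[:3,:3]@[(p[0]-c["cx"])/c["fx"],(p[1]-c["cy"])/c["fy"],1];return M[:3,3],d
def onz(n,p,z,T=None):
    o,d=ray(n,p,T);return o+d*(z-o[2])/d[2]
def proj(n,P,T=None):
    c=get_calibration(n);M=c["cam_to_world"] if n!="wrist" else T@np.array(c["tool_from_camera"])
    q=np.linalg.inv(M)@np.append(P,1);return np.array([c["fx"]*q[0]/q[2]+c["cx"],c["fy"]*q[1]/q[2]+c["cy"]])
def tri(r1,r2):
    (a,d),(b,e)=r1,r2;t=np.linalg.lstsq(np.c_[d,-e],b-a,rcond=None)[0];p,q=a+d*t[0],b+e*t[1];return (p+q)/2,np.linalg.norm(p-q)
def blobs(im,kind,mn=20):
    h=cv2.cvtColor(im,cv2.COLOR_RGB2HSV)
    lo,hi={"red":((0,160,70),(8,255,255)),"yel":((18,140,80),(32,255,255)),"blue":((105,140,60),(125,255,255)),"green":((50,120,60),(75,255,255))}[kind]
    m=cv2.inRange(h,lo,hi)
    if kind=="red": m|=cv2.inRange(h,(174,160,70),(180,255,255))
    n,l,st,c=cv2.connectedComponentsWithStats(m)
    return [(c[i].round(1),st[i][:5]) for i in range(1,n) if st[i][4]>mn],l
E
python3 - <<'E'
from h import *
I={n:cv2.imread(f"pics/{n}.png")[:,:,::-1].copy() for n in("scene","side")}
for n in I:
  for k in("red","yel","blue","green"):
    b,l=blobs(I[n],k,30 if k!="yel" else 150)
    print(n,k,[(c.tolist(),s.tolist()) for c,s in b])
E
```

```text
scene red [([91.9, 1.1], [59, 0, 74, 4, 107]), ([437.1, 23.5], [375, 0, 128, 63, 2167]), ([126.7, 10.2], [62, 2, 129, 17, 1229]), ([298.7, 21.2], [262, 3, 70, 39, 2249]), ([502.6, 18.3], [498, 6, 11, 23, 40]), ([132.7, 24.9], [70, 18, 124, 15, 1096]), ([143.6, 38.6], [91, 32, 106, 14, 871]), ([152.5, 47.5], [134, 47, 38, 2, 38]), ([336.7, 125.1], [320, 111, 30, 28, 488]), ([197.1, 168.4], [189, 162, 15, 14, 123]), ([4.3, 201.9], [0, 180, 14, 51, 397]), ([196.8, 217.8], [183, 206, 25, 24, 334]), ([478.6, 221.4], [476, 217, 6, 10, 38]), ([103.5, 359.0], [52, 340, 103, 32, 610])]
scene yel [([336.0, 138.9], [303, 109, 68, 53, 1259]), ([332.1, 158.3], [302, 133, 67, 44, 794]), ([198.7, 175.0], [183, 160, 32, 27, 336]), ([198.8, 226.1], [174, 202, 50, 45, 949]), ([205.9, 245.1], [187, 235, 39, 21, 286])]
scene blue [([303.8, 197.6], [300, 194, 9, 9, 60]), ([27.6, 248.2], [0, 208, 58, 72, 2204]), ([303.7, 292.3], [294, 285, 21, 15, 201]), ([365.1, 337.5], [339, 315, 53, 46, 1678])]
scene green [([340.5, 15.5], [254, 0, 124, 40, 1963]), ([346.1, 192.4], [342, 189, 9, 8, 58]), ([475.7, 214.4], [472, 210, 8, 10, 40])]
side red [([467.5, 11.7], [443, 0, 44, 35, 837]), ([548.3, 13.7], [533, 0, 27, 27, 568]), ([435.1, 78.2], [415, 56, 41, 50, 909]), ([239.0, 115.2], [228, 97, 23, 41, 129]), ([298.5, 162.3], [286, 153, 23, 19, 262]), ([361.7, 183.6], [353, 177, 16, 15, 144]), ([351.6, 307.7], [327, 285, 44, 44, 1146])]
side yel [([298.4, 179.5], [279, 155, 39, 43, 1134]), ([360.8, 196.1], [346, 177, 30, 33, 610]), ([349.2, 321.8], [312, 283, 80, 69, 3224]), ([350.1, 358.3], [315, 352, 73, 14, 878])]
side blue [([330.5, 77.2], [310, 53, 43, 49, 961]), ([193.7, 218.6], [183, 208, 21, 21, 298]), ([132.8, 240.9], [100, 218, 54, 52, 942]), ([275.4, 243.9], [271, 240, 10, 9, 75])]
side green [([259.0, 283.4], [254, 279, 11, 10, 91])]
```

Run:
```python
from h import *
for nm,a,b in(("L",(336.7,125.1),(351.6,307.7)),("S",(197.1,168.4),(361.7,183.6)),("M",(196.8,217.8),(298.5,162.3)),("blue",(303.8,197.6),(275.4,243.9)),("green",(346.1,192.4),(259,283.4))):
    print(nm,*[np.round(x,4) for x in tri(ray("scene",a),ray("side",b))])
a=cv2.imread("pics/scene.png");b=cv2.imread("pics/side.png")
A=cv2.resize(a[195:265,160:260],None,fx=7,fy=7,interpolation=cv2.INTER_CUBIC)[:, :400+300]
B=cv2.resize(b[145:215,260:360],None,fx=7,fy=7,interpolation=cv2.INTER_CUBIC)
o=cv2.resize(np.vstack([A,B]),None,fx=.6,fy=.6);cv2.imwrite("pics/c1.png",o)
# outline of yellow M top face: scene
i=a[:,:,::-1].copy();bl,l=blobs(i,"yel",150)
pts=np.argwhere(l==[k for k in range(1,l.max()+1) if (l==k).sum()==949][0])[:,::-1].astype(np.float32)
ap=cv2.approxPolyDP(cv2.convexHull(pts),3,True)[:,0]
P=np.array([onz("scene",p,.07) for p in ap])
print(ap.tolist(),P[:,:2].round(3).tolist(),np.linalg.norm(np.diff(P,axis=0,append=P[:1]),axis=1).round(3))
```

```text
L [0.2998 0.1948 0.1258] 0.0016
S [ 0.3855 -0.2289  0.0658] 0.0008
M [ 0.5738 -0.2162  0.0915] 0.0009
blue [0.5254 0.0751 0.0852] 0.0001
green [0.517  0.1944 0.0855] 0.0003
[[223.0, 233.0], [184.0, 246.0], [174.0, 213.0], [212.0, 203.0]] [[0.613, -0.149], [0.644, -0.251], [0.54, -0.285], [0.515, -0.181]] [0.106 0.11  0.107 0.103]
```

View pics/c1.png

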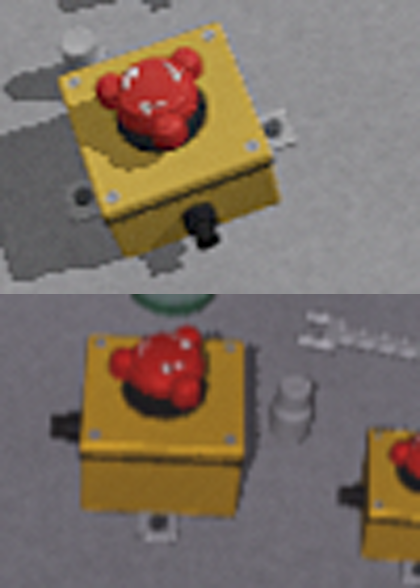

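The crop shows the chosen box: top face about 107 mm square (expected 110), button at (0.576,-0.216), lobes at crop (110,90), (187,62) and (172,128), and the socket at its robot-side right corner. The sizes fit. I'll move above it with the fingers shut.

Run:
```python
from h import *
T=pose();print(T.round(4))
t=np.array([.578,-.216,.25]);print("local shift",(T[:3,:3].T@(t-T[:3,3])*10).round(3))
C=np.array([.576,-.216])
for p in((186.2,216.4),(204.5,209.8),(201,225.5)):
    d=onz("scene",p,.1)[:2]-C;print(np.hypot(*d).round(3),np.degrees(np.arctan2(d[1],d[0])).round(1))
for n,a,b in(("socket",(178.5,206),(330,172)),):
    print(n,tri(ray("scene",a),ray("side",b)))
```

```text
[[-2.000e-04  2.229e-01 -9.748e-01  1.281e-01]
 [ 1.600e-03 -9.748e-01 -2.229e-01 -5.601e-01]
 [-1.000e+00 -1.600e-03 -2.000e-04  2.306e-01]
 [ 0.000e+00  0.000e+00  0.000e+00  1.000e+00]]
local shift [-0.19  -2.352 -5.153]
0.027 -97.9
0.03 135.4
0.03 26.3
socket (array([ 0.49122804, -0.28308121,  0.0256128 ]), np.float64(0.0067391885710646774))
```

>>> arm_command(
  series="-0.012 -0.147 -0.2 0 0 0 -1;-0.012 -0.147 -0.322 0 0 0 -1;-0.012 -0.147 -0.322 0 0 0 -1;-0.012 -0.147 -0.322 0 0 0 -1;-0.012 -0.147 -0.322 0 0 0 -1;-0.012 -0.147 -0.322 0 0 0 -1;-0.012 -0.147 -0.322 0 0 0 -1;-0.012 -0.147 -0.322 0 0 0 -1;-0.012 -0.147 -0.322 0 0 0 -1;-0.012 -0.147 -0.322 0 0 0 -1;-0.012 -0.147 -0.322 0 0 0 -1;-0.012 -0.147 -0.322 0 0 0 -1",
  squeeze=40,
)

```text
clock: 1.1
position: [0.4546, -0.3037, 0.2454]
ee_rot: [-0.079, -0.702, -0.079, 0.703]
contact_force: [0.1, -0.4, 0.1]
width: 0.0002
```

>>> arm_command(
  series="-0.012 -0.147 -0.322 0 0 0 -1;-0.012 -0.147 -0.322 0 0 0 -1;-0.012 -0.147 -0.322 0 0 0 -1;-0.012 -0.147 -0.322 0 0 0 -1;0 0 0 0 0 0 -1;0 0 0 0 0 0 -1;0 0 0 0 0 0 -1",
)

```text
clock: 1.68
position: [0.5655, -0.2191, 0.2498]
ee_rot: [-0.079, -0.702, -0.08, 0.703]
contact_force: [0.2, 0.6, 0.4]
width: -0.0003
```

Run:
```python
from h import *
T=pose();im=get_image("wrist");np.save("T1.npy",T);print(T.round(4),manip.get_state()["width"],manip.get_state()["clock"])
cv2.imwrite("pics/w1.png",im[:,:,::-1])
for k in("red","yel"):
  for c,s in blobs(im,k,300)[0]:print(k,c,s,onz("wrist",c,.1,T).round(4))
print(proj("wrist",[.576,-.216,.1],T))
```

```text
[[-1.900e-03  2.236e-01 -9.747e-01  5.655e-01]
 [-0.000e+00 -9.747e-01 -2.236e-01 -2.191e-01]
 [-1.000e+00 -4.000e-04  1.900e-03  2.498e-01]
 [ 0.000e+00  0.000e+00  0.000e+00  1.000e+00]] 2.5369942580656143e-05 1.7333
red [275.1 192.9] [ 242  155   70   66 2648] [ 0.5737 -0.2165  0.1   ]
yel [275.  182.3] [ 217  130  113  112 7091] [ 0.5838 -0.2142  0.1   ]
yel [  7.2 326.6] [  0 293  22  61 723] [0.3629 0.0363 0.1   ]
[275.07184914 190.53116362]
```

View pics/w1.png

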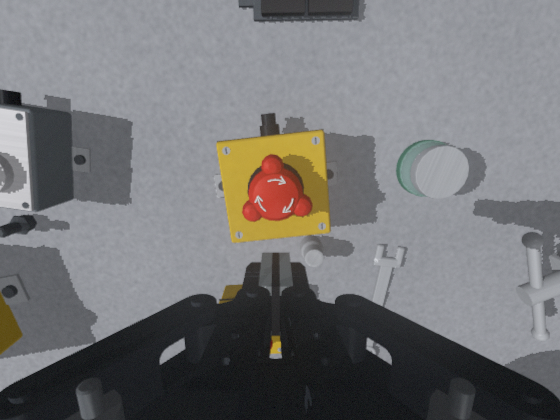

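The wrist view shows button centre near (275,190), lobes at (271,164), (251,211) and (302,206), and box corners at (218,142), (323,130), (329,231) and (235,242). The socket is at (312,250), and the shut tips are at (275,258).

Run:
```python
from h import *
T=np.load("T1.npy")
K=np.array([onz("wrist",p,.07,T)[:2] for p in((218,142),(323,130),(329,231),(235,242))]);print(K.round(3),K.mean(0).round(4),np.linalg.norm(K-np.roll(K,1,0),axis=1).round(3))
L=np.array([onz("wrist",p,.1045,T)[:2] for p in((271,164),(251,211),(302,206))]);C=L.mean(0);print("lobe mean",C.round(4))
for C in(C,np.array([.575,-.2165])):
  d=L-C;print(np.hypot(*d.T).round(4),np.degrees(np.arctan2(d[:,1],d[:,0])).round(1))
print(onz("wrist",(311,243),.046,T),onz("wrist",(313,260),.0,T))
C=np.array([.576,-.2165,.25]);print((T[:3,:3].T@(C-T[:3,3])*10).round(3))
```

```text
[[ 0.606 -0.15 ]
 [ 0.641 -0.25 ]
 [ 0.539 -0.285]
 [ 0.504 -0.187]] [ 0.5726 -0.218 ] [0.109 0.107 0.108 0.105]
lobe mean [ 0.5735 -0.2162]
[0.0285 0.0283 0.0287] [  19.7  139.  -101.1]
[0.0272 0.0296 0.0287] [  21.4  140.5 -104.2]
[ 0.51311413 -0.27437664  0.046     ] [ 0.47375805 -0.29282384  0.        ]
[-0.002 -0.002 -0.108]
```

>>> arm_command(
  series="0.2 0 -0.09 0 0 0 -1;0.33 0 0 0 0 0 -1;0.33 0 0 0 0 0 -1;0.3 0 0 0 0 0 -1;0.1 0 0 0 0 0 -1;0 0 0 0 0 0 -1;0 0 0 0 0 0 -1",
)

```text
clock: 2.32
position: [0.5747, -0.2182, 0.1252]
ee_rot: [0.079, 0.703, 0.079, -0.703]
contact_force: [-0.1, 0.6, 0.8]
width: -0.0
```

>>> arm_command(
  series="0.05 0 0 0 0 0 -1;0.05 0 0 0 0 0 -1;0.04 0 0 0 0 0 -1;0.03 0 0 0 0 0 -1;0 0 0 0 0 0 -1;0 0 0 0 0 0 -1",
)

```text
clock: 2.82
position: [0.5752, -0.2173, 0.108]
ee_rot: [0.08, 0.703, 0.079, -0.702]
contact_force: [-0.9, 0.1, 1.5]
width: 0.0004
```

At the crown. I'll press on in small steps.

>>> arm_command(
  series="0.04 0 0 0 0 0 -1;0.04 0 0 0 0 0 -1;0.02 0 0 0 0 0 -1;0 0 0 0 0 0 -1;0 0 0 0 0 0 -1",
)

```text
clock: 3.23
position: [0.5753, -0.2173, 0.0988]
ee_rot: [0.08, 0.703, 0.079, -0.702]
contact_force: [-1.7, -0.3, 7.7]
width: 0.0003
```

>>> arm_command(
  series="0.01 0 0 0 0 0 -1;0.01 0 0 0 0 0 -1;0 0 0 0 0 0 -1;0 0 0 0 0 0 -1",
)

```text
clock: 3.57
position: [0.5754, -0.2174, 0.0983]
ee_rot: [0.08, 0.703, 0.079, -0.702]
contact_force: [-3.0, 0.5, 14.2]
width: -0.0002
```

Hard stop reached with 14 N. I'll lift off and turn the tool for the twist; that also gives the button time to stand free.

>>> arm_command(
  series="-0.2 0 0 0 0 0 -1;-0.35 0 0 0 0 0 -1;-0.2 0 0 -0.036 0 0 -1;0 0 0 -0.036 0 0 -1;0 0 0 -0.036 0 0 -1;0 0 0 -0.036 0 0 -1;0 0 0 -0.036 0 0 -1;0 0 0 -0.036 0 0 -1;0 0 0 -0.036 0 0 -1;0 0 0 -0.036 0 0 -1;0 0 0 0 0 0 -1;0 0 0 0 0 0 -1",
)

```text
clock: 4.57
position: [0.5748, -0.217, 0.1703]
ee_rot: [-0.378, -0.598, -0.378, 0.598]
contact_force: [-0.1, 0.5, 0.0]
width: -0.0002
```

Run:
```python
from h import *
T=pose();S=get_image("side");im=get_image("wrist");cv2.imwrite("pics/w2.png",im[:,:,::-1]);print(T.round(4),manip.get_state()["qpos"].round(2))
b=[x for x in blobs(S,"red",30)[0] if 280<x[0][0]<315 and 140<x[0][1]<190];print(b)
for c,s in blobs(im,"red",300)[0]:print(c,s,onz("wrist",c,.095,T).round(4))
C=np.array([.574,-.2165]);f=np.radians(65)
for z in(.16,.085):
  t=np.append(C+.041*np.array([np.cos(f),np.sin(f)]),z);print((T[:3,:3].T@(t-T[:3,3])*10).round(3))
print("inward yaw",np.degrees(np.arctan2(-T[1,2],-T[0,2])))
```

```text
[[-2.000e-04  9.031e-01 -4.295e-01  5.748e-01]
 [ 1.000e-04 -4.295e-01 -9.031e-01 -2.170e-01]
 [-1.000e+00 -3.000e-04  0.000e+00  1.703e-01]
 [ 0.000e+00  0.000e+00  0.000e+00  1.000e+00]] [-0.47  0.37  1.51 -0.    1.25 -0.03]
[(array([298.5, 164.1]), array([286, 155,  23,  19, 262], dtype=int32))]
[270.9 218. ] [ 223  184   89   78 4049] [ 0.5739 -0.2103  0.095 ]
[ 91.5 313.3] [  59  291   58   52 1737] [ 0.4094 -0.2201  0.095 ]
[ 0.103 -0.013 -0.411]
[ 0.853 -0.012 -0.411]
inward yaw 64.56352350054358
```

View pics/w2.png

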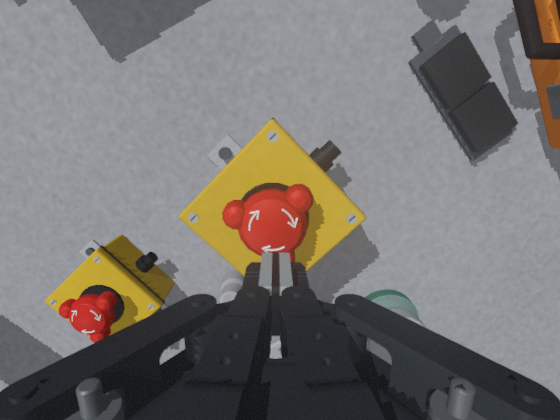

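Left lobe is at (235,214), right lobe at (299,198), and the gap between them at the top is free. The side centroid sank 1.8 px, so the button is latched. Now the fingertip goes down into that gap.

>>> arm_command(
  series="0 0 -0.3 0 0 0 -1;0.1 0 -0.11 0 0 0 -1;0.25 0 0 0 0 0 -1;0.25 0 0 0 0 0 -1;0.15 0 0 0 0 0 -1;0.09 0 0 0 0 0 -1;0 0 0 0 0 0 -1;0 0 0 0 0 0 -1",
)

```text
clock: 5.33
position: [0.5924, -0.1801, 0.0862]
ee_rot: [-0.378, -0.597, -0.379, 0.597]
contact_force: [0.8, 0.1, 0.8]
width: 0.0003
```

>>> arm_command(
  series="0 0.036 0.0016 0.0278 0 0 -1;0 0.036 0.0016 0.0278 0 0 -1;0 0.036 0.0016 0.0278 0 0 -1;0 0.036 0.0016 0.0278 0 0 -1;0 0.036 0.0016 0.0278 0 0 -1;0 0.036 0.0016 0.0278 0 0 -1;0 0.036 0.0016 0.0278 0 0 -1;0 0.036 0.0016 0.0278 0 0 -1;0 0 0 0 0 0 -1",
)

```text
clock: 6.08
position: [0.614, -0.201, 0.0885]
ee_rot: [0.151, 0.692, 0.15, -0.69]
contact_force: [1.0, 1.1, 1.2]
width: 0.0001
```

>>> arm_command(
  series="0 0.036 0.0025 0.0278 0 0 -1;0 0.036 0.0025 0.0278 0 0 -1;0 0.036 0.0025 0.0278 0 0 -1;0 0.036 0.0025 0.0278 0 0 -1;0 0.018 0.001 0.0139 0 0 -1;0 0 0 0 0 0 -1;0 0 0 0 0 0 -1",
)

```text
clock: 6.67
position: [0.6173, -0.2161, 0.0879]
ee_rot: [0.015, 0.709, 0.014, -0.705]
contact_force: [3.8, 1.6, 1.3]
width: 0.0001
```

Run:
```python
from h import *
T=pose();S=get_image("side");im=get_image("wrist");cv2.imwrite("pics/w3.png",im[:,:,::-1]);s=manip.get_state();print(T[:3,3].round(4),s["contact_force"].round(2),s["moment"].round(3))
d=T[:2,3]-[.574,-.2165];print(np.hypot(*d),np.degrees(np.arctan2(d[1],d[0])),"yaw",np.degrees(np.arctan2(-T[1,2],-T[0,2])))
print([x for x in blobs(S,"red",30)[0] if 280<x[0][0]<315 and 140<x[0][1]<190])
```

```text
[ 0.6173 -0.2161  0.0879] [4.42 1.45 2.59] [ 0.288 -0.623  0.044]
0.04332242286661151 0.498756727650355 yaw 2.298514984136966
[(array([298.9, 162.1]), array([289, 153,  23,  20, 268], dtype=int32))]
```

View pics/w3.png

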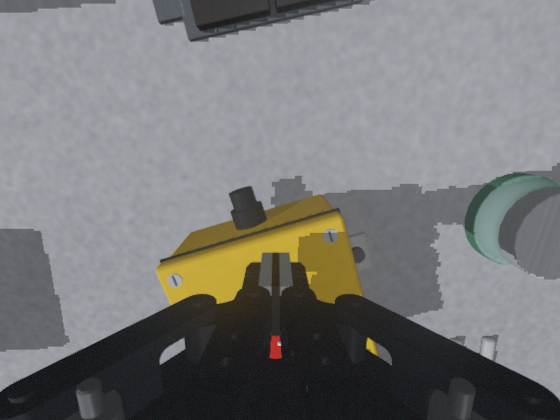

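Run:
```python
from h import *
S=get_image("side")[:,:,::-1];Q=get_image("scene")[:,:,::-1]
o=np.hstack([cv2.resize(S[140:210,265:335],None,fx=5,fy=5,interpolation=cv2.INTER_CUBIC),cv2.resize(Q[195:265,165:235],None,fx=5,fy=5,interpolation=cv2.INTER_CUBIC)])
cv2.imwrite("pics/c2.png",o);print(manip.get_state()["contact_force"])
```

```text
[6.01598809 0.79559813 2.74990374]
```

View pics/c2.png

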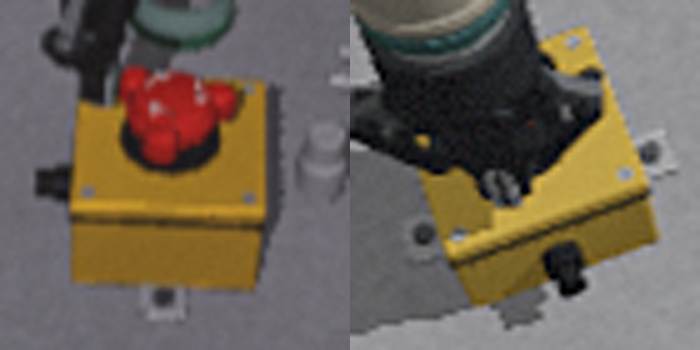

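Run:
```python
from h import *
for z in(.092,.099):
  L=np.array([onz("side",p,z)[:2] for p in((291.6,156),(297.4,168),(310.6,160))]);d=L-L.mean(0);print(L.mean(0).round(4),np.hypot(*d.T).round(4),np.degrees(np.arctan2(d[:,1],d[:,0])).round(1))
```

```text
[ 0.5717 -0.2207] [0.0324 0.029  0.0318] [ -21.3   96.5 -147.6]
[ 0.5693 -0.2136] [0.0322 0.0288 0.0316] [ -21.3   96.5 -147.6]
```

Lobes are now at about -23°, a twist of about 0.75 rad, and the head looks sprung up. I'll go 5° more and then follow back.

>>> arm_command(
  series="0 0.036 0.002 0.0278 0 0 -1;0 0 0 0 0 0 -1;0 0 0 0 0 0 -1;0 -0.036 -0.002 -0.0278 0 0 -1;0 -0.036 -0.002 -0.0278 0 0 -1;0 -0.036 -0.0025 -0.0278 0 0 -1;0 -0.036 -0.0025 -0.0278 0 0 -1;0 -0.036 -0.0025 -0.0278 0 0 -1;0 -0.036 -0.0025 -0.0278 0 0 -1;0 -0.036 -0.002 -0.0278 0 0 -1;0 -0.036 -0.002 -0.0278 0 0 -1",
)

```text
clock: 7.78
position: [0.6085, -0.1911, 0.086]
ee_rot: [-0.227, -0.668, -0.228, 0.67]
contact_force: [1.2, 1.3, 1.8]
width: -0.0002
```

>>> arm_command(
  series="0 -0.036 0 -0.0278 0 0 -1;0 -0.036 0 -0.0278 0 0 -1;0 -0.036 0 -0.0278 0 0 -1;0 -0.036 0 -0.0278 0 0 -1;0 -0.036 0 -0.0278 0 0 -1;0 0 0 0 0 0 -1;-0.2 0 -0.05 0 0 0 -1;-0.3 0 0 0 0 0 -1;-0.4 0 0 0 0 0 -1;-0.3 0 0 0 0 0 -1;0 0 0 0 0 0 -1;0 0 0 0 0 0 -1",
)

```text
clock: 8.78
position: [0.5994, -0.176, 0.2083]
ee_rot: [0.366, 0.606, 0.364, -0.605]
contact_force: [0.6, 0.0, 0.1]
width: -0.0001
```

Run:
```python
from h import *
T=pose();s=manip.get_state();print(T.round(3),s["contact_force"].round(1),s["clock"],s["qpos"].round(2))
S=get_image("side");im=get_image("wrist");np.save("T2.npy",T)
print([x for x in blobs(S,"red",30)[0] if 280<x[0][0]<315 and 140<x[0][1]<190])
a=S[140:210,265:335,::-1]
o=np.hstack([im[:,:,::-1],cv2.resize(a,(240,420),interpolation=cv2.INTER_CUBIC)[:, :]])
o=np.hstack([im[:,:,::-1],np.vstack([cv2.resize(a,(240,240),interpolation=cv2.INTER_CUBIC),np.zeros((180,240,3),np.uint8)])]);cv2.imwrite("pics/w4.png",o)
```

```text
[[ 0.002  0.884 -0.467  0.599]
 [-0.002 -0.467 -0.884 -0.176]
 [-1.     0.003  0.001  0.208]
 [ 0.     0.     0.     1.   ]] [0.6 0.  0.1] 8.7833 [-0.4   0.36  1.43 -0.    1.34  0.09]
[(array([298.5, 162.3]), array([286, 153,  23,  19, 263], dtype=int32))]
```

View pics/w4.png

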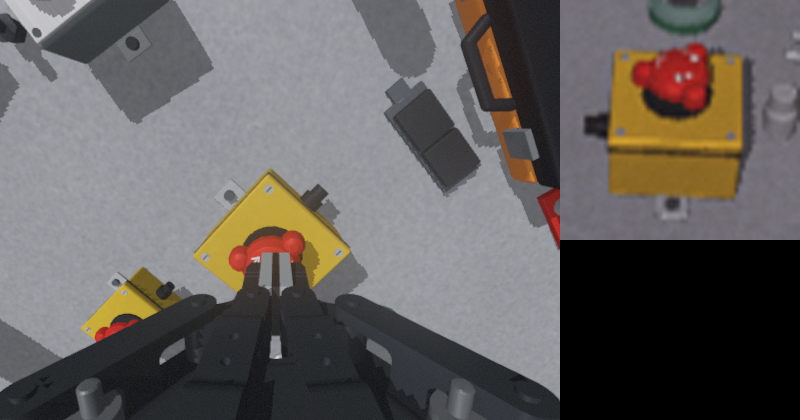

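The side centroid is identical to the original (298.5,162.3), so the button is out and turned back. Next, the blue reset.

Run:
```python
from h import *
T=pose()
for n,p in(("scene",(303.8,197.6)),("side",(275.4,243.9))):print(n,onz(n,p,.09).round(4))
t=np.array([.527,.075,.235]);print((T[:3,:3].T@(t-T[:3,3])*10).round(3))
```

```text
scene [0.5286 0.0746 0.09  ]
side [0.5241 0.0785 0.09  ]
[-0.295 -1.795 -1.881]
```

>>> arm_command(
  series="-0.1 -0.1 -0.1 0 0 0 -1;-0.1 -0.2 -0.209 0 0 0 -1;-0.095 -0.2 -0.209 0 0 0 -1;0 -0.2 -0.209 0 0 0 -1;0 -0.2 -0.209 0 0 0 -1;0 -0.2 -0.209 0 0 0 -1;0 -0.2 -0.209 0 0 0 -1;0 -0.2 -0.209 0 0 0 -1;0 -0.2 -0.209 0 0 0 -1;0 -0.095 -0.109 0 0 0 -1;0 0 0 0 0 0 -1;0 0 0 0 0 0 -1",
)

```text
clock: 9.88
position: [0.5269, 0.0758, 0.2353]
ee_rot: [-0.366, -0.604, -0.366, 0.606]
contact_force: [0.5, -1.1, 0.1]
width: 0.0002
```

Run:
```python
from h import *
T=pose();im=get_image("wrist");cv2.imwrite("pics/w5.png",im[:,:,::-1]);print(T.round(4))
for k in("blue","green"):
  for c,s in blobs(im,k,100)[0]:
    P=onz("wrist",c,.091,T);print(k,c,s,P.round(4),(T[:3,:3].T@(P-T[:3,3])*10).round(3))
```

```text
[[-2.200e-03  8.857e-01 -4.642e-01  5.269e-01]
 [-6.000e-04 -4.642e-01 -8.857e-01  7.580e-02]
 [-1.000e+00 -1.700e-03  1.600e-03  2.353e-01]
 [ 0.000e+00  0.000e+00  0.000e+00  1.000e+00]]
blue [512.8  91.9] [498  69  37  43 363] [0.7545 0.0684 0.091 ] [ 1.438  2.053 -0.994]
blue [271.9 205. ] [261 192  26  25 418] [0.5227 0.0762 0.091 ] [ 1.443 -0.037  0.013]
green [201.6  91.7] [187  76  30  32 774] [0.5159 0.1938 0.091 ] [ 1.442 -0.643 -0.997]
```

View pics/w5.png

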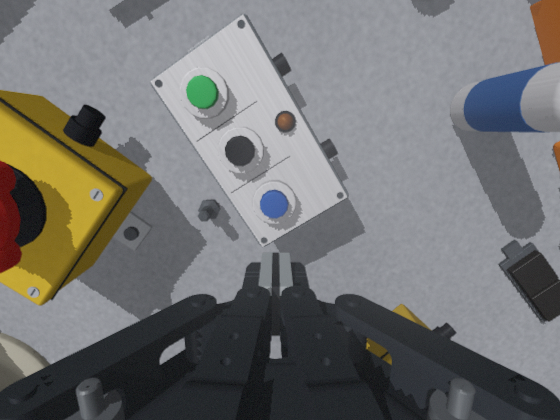

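Blue is at (274,204), directly under the tips. Black (240,150) and green (202,92) are clear of them. Descend and press.

>>> arm_command(
  series="0.2 -0.03 0 0 0 0 -1;0.35 0 0 0 0 0 -1;0.35 0 0 0 0 0 -1;0.3 0 0 0 0 0 -1;0.15 0 0 0 0 0 -1;0 0 0 0 0 0 -1;0 0 0 0 0 0 -1",
)

```text
clock: 10.52
position: [0.5252, 0.0752, 0.1002]
ee_rot: [-0.365, -0.605, -0.365, 0.606]
contact_force: [0.9, -0.0, 0.5]
width: 0.0001
```

>>> arm_command(
  series="0.04 0 0 0 0 0 -1;0.04 0 0 0 0 0 -1;0.03 0 0 0 0 0 -1;0.02 0 0 0 0 0 -1;0 0 0 0 0 0 -1;0 0 0 0 0 0 -1",
)

```text
clock: 11.02
position: [0.5264, 0.0761, 0.0888]
ee_rot: [0.366, 0.606, 0.365, -0.605]
contact_force: [1.5, -0.6, 3.0]
width: 0.0001
```

>>> arm_command(
  series="0.03 0 0 0 0 0 -1;0.02 0 0 0 0 0 -1;0.01 0 0 0 0 0 -1;0 0 0 0 0 0 -1;0 0 0 0 0 0 -1",
)

```text
clock: 11.43
position: [0.5266, 0.0761, 0.0857]
ee_rot: [0.366, 0.606, 0.365, -0.604]
contact_force: [-5.2, -2.2, 24.9]
width: -0.0001
```

Fully in: z stopped at 0.0857 with force rising to 25 N. Release.

>>> arm_command(
  series="-0.1 0 0 0 0 0 -1;-0.3 0 0 0 0 0 -1;-0.4 0 0 0 0 0 -1;-0.4 0 0 0 0 0 -1;-0.2 0 0 0 0 0 -1;0 0 0 0 0 0 -1;0 0 0 0 0 0 -1;0 0 0 0 0 0 -1",
)

```text
clock: 12.1
position: [0.5243, 0.0764, 0.2206]
ee_rot: [-0.365, -0.605, -0.366, 0.606]
contact_force: [-0.3, 0.5, -0.6]
width: -0.0002
```

Run:
```python
from h import *
S=get_image("side");Q=get_image("scene");s=manip.get_state();print(s["position"],s["contact_force"],s["clock"])
for k in("red","blue","green"):print(k,[(c.tolist(),t[4]) for c,t in blobs(S,k,30)[0]])
o=np.vstack([S[130:320,130:410,::-1],Q[150:340,100:380,::-1]]);cv2.imwrite("pics/end.png",cv2.resize(o,None,fx=1.5,fy=1.5))
```

```text
[0.52411172 0.07629486 0.21993253] [ 0.0127316   0.02935183 -0.13778168] 12.2
red [([453.1, 1.8], np.int32(85)), ([443.1, 93.9], np.int32(403)), ([239.0, 115.3], np.int32(132)), ([301.6, 161.4], np.int32(157)), ([361.8, 183.5], np.int32(143)), ([351.6, 307.7], np.int32(1148))]
blue [([324.8, 57.1], np.int32(148)), ([327.8, 90.0], np.int32(282)), ([193.7, 218.6], np.int32(295)), ([132.9, 241.0], np.int32(931)), ([275.4, 243.7], np.int32(76))]
green [([259.1, 283.5], np.int32(90))]
```

View pics/end.png

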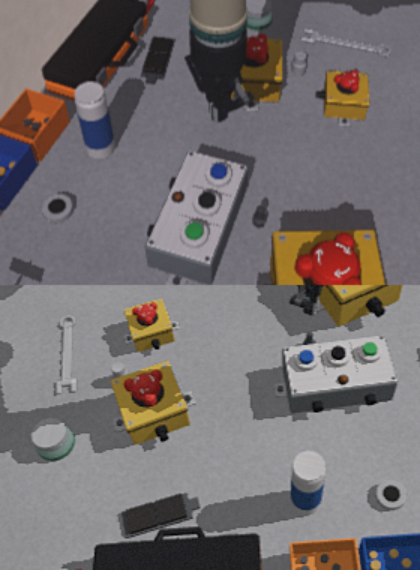

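Everything is in place: the blue and green centroids match the start to 0.2 px or less. The mushroom is partly hidden in the side view but looks as it did at the start in the scene view. Handing in.

```bash
python3 -c "
from rig import ticket
print(ticket.sign_off())"
```

```text
the job is handed in; nothing more can be done
None
```

The emergency-stop test is done and handed in at about 12 s on the robot's clock. The sign-off gives no verdict.

- **Press:** I used the middle-sized yellow box (top face measured about 107 mm against 110 stated). With shut fingertips I pressed the button to its hard stop with about 14 N. After I lifted off, it stayed sunk by about 2 px in the side view, so it was latched.
- **Twist and release:** I pushed one lobe round clockwise with the outside of the shut fingertips. The side view put the twist at about 0.75 rad, and I went about 5° further. The head sprang up, and after I backed off its centroid in the side view was exactly where it started.
- **Reset:** I pressed the blue button about 5 mm to its stop. The force at the end was about 25 N, more than the 5 N needed, but well below the limits. It came out again, and its centroid is back within 0.2 px.

**Last checks:** Nothing touches the robot (force about 0.1 N). The green button has not moved, and the black one looks out. The loose parts in view look unmoved; only the spray can was measured, in the side view. The screwdriver was outside the last picture. The arm half hid the mushroom in that side view, so its centroid could not be compared there. For the final state I relied on the scene view and the earlier side reading.

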